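Refit the scrap bin's lid and hold its flap open

TASK

Set the flip lid back on the scrap bin, without dropping or slamming it, so that it sits level and fully home all round, with the hinged flap on the side towards you (the robot). Then lift the flap by its wire bow to 60 degrees from shut and finish while still holding it there, with the lid staying home on the bin, so that a colleague can scrape the trays into the bin; the flap shuts by itself if let go. Do not tip the bin or shove it about, and leave the things round it where they are.

Things in the scene. Friction and masses are not known exactly. Their poses are not given: they have to be found in the camera images.
- bin: Open plain steel scrap bin standing loose on the worktop, 1.1 to 1.8 kg: outside 136 mm along x, 156 mm along y, 120 mm high, walls 3 mm; small wire loops 78 mm up on its y sides stand out 17 mm. Origin: centre of its underside. x points from its front (the side to the robot, within 0.35 rad) to its back, z up.
- lid: Loose plain steel flip lid, 0.5 kg, lying right way up beside the bin (left or right of it), 153 x 173 mm. Origin: centre of the skirt's lower edge. x from front (flap half, to the robot within 0.45 rad) to back (fixed half). The skirt, 14 mm deep, flared, fits over the bin's rim with 3 mm play a side; home, the origin is 106 mm above the bin's. Sheet top: z = 17 mm.
- carry_handle (a point): Middle of the carrying handle fixed on the lid just behind the hinge: flat black bar 12 mm thick along the lid's x, 76 mm long along y, 18 mm high (9 mm each way from here), with 26 mm free under it. At (16, 0, 52) mm from the lid's origin; axes are the lid's. The centre of mass is nearly below it: the lid hangs about level.
- flap_hinge (a point): Middle of the flap's hinge pin, on the lid at (0, 0, 20.5) mm from the lid's origin. The hinge line runs along the lid's y; axes are the lid's.
- bow_bar (a point): Middle of the wire bow at the flap's front edge: round bar 9 mm thick along the lid's y, straight over 66 mm between bent legs. With the flap shut it is 88 mm in front (-x) of and 28 mm above flap_hinge, 18 mm beyond the flap's edge, with about 24 mm free under it. It turns with the flap, axes too (the lid's when shut).
- flap (a joint): Flap angle, rad: 0 = shut, flat on the lid; grows as its front edge rises and swings back about the hinge; stop at 1.4. 60 degrees = 1.047. Flap 0.1 kg; its weight and a weak spring (0.02 Nm shut, 0.06 Nm at 60 degrees) shut it when let go: about 1 N up at the bow opens and holds it, without lifting the lid.
- trays: Stack of white side-dish trays, 252 x 176 x 31 mm, right of the work. Leave alone. Origin: centre of underside.
- cup: White cup, upside down, 74 mm wide, 64 mm high, behind the work. Leave alone. Origin: centre of underside.
- jar_a: Small spice jar with a green cap, 46 mm wide, 106 mm high, behind the work. Leave alone. Origin: centre of underside.
- tin: Flat grey steel toothpick tin, 71 x 92 x 44 mm, behind the work. Leave alone. Origin: centre of underside.

How it is judged:
By the outcome, as a careful person would: the job done as asked, in the order asked, and still so for the second after the job is handed in, while the arm keeps its last pose, push and grip.
It also fails if it takes over 58 s, if anything falls off the work surface, if the arm or the gripper's body presses on something with over 40 N, if the wrist force passes 120 N, or if a joint passes its speed limit or range.

ROBOT

A 7-joint arm with a two-finger parallel gripper is mounted at the origin on a cart in front of the work surface, level with it; the furniture and walls round the work are solid. World frame = base frame: x ahead of the robot, y to its left, z up, the work surface at z = 0. Lengths are in m, angles in rad, forces in N, time in s.
With the tool pointing down it reaches from about 0.35 to 0.9 m from the base axis. Payload 7.2 kg.
Tool frame: the origin (TCP) lies between the finger pads, 19 mm behind the fingertips; this is the grasp point; z points along the fingers, y is the line along which they close (so a half turn about z gives the same grasp; the last joint's range is limited). The gripper opens to 88 mm and grips with 3 to 60 N. Pads are 20 mm wide; open, the fingers measure 115 mm over their backs; the gripper's body (75 mm by 178 mm) begins 61 mm behind the grasp point.
Start: joints at [1.208, 0.411, -0.013, 1.596, 0.006, 1.134, -0.082], TCP at [0.182, -0.598, 0.241] pointing down, gripper open.
Joint ranges: [-2.95, 2.95], [-0.29, 1.99], [-1.47, 1.44], [0.14, 2.54], [-1.03, 4.17], [0.13, 1.85], [-2.86, 2.86]. Speed limits (rad/s): [2.39, 2.39, 3.01, 3.01, 3.14, 3.14, 3.14].

INTERFACE

Orientations are given as a unit quaternion [w, x, y, z].
In Python, from workcell import bot gives the robot as it stands. The module is installed in compiled form; this text tells all that it offers.
- The arm moves only by the shell command python3 -m crank 'ROWS' [FORCE]. ROWS is JSON, a list of rows, each an object of numbers: "x", "y", "z": the shift along the tool's x, y, z in m; "rx", "ry", "rz": the turn, a rotation vector about the tool's x, y, z in degrees; "jaw": the closure in counts, from 0 (fully open) to 255 (shut). A call has 1 to 20 rows; each row shifts and turns the commanded pose from where the row before left it, along the tool's axes as they then stand; what a row does not reach is not made up. A row lasts 1/10 s, in which the tool goes at most 50 mm and 8.59 degrees, less where a joint would pass 70% of its speed; a pose out of reach is approached as far as the arm can. A call is refused whole if a number of a shift passes 0.05 or a number of a turn 8.59, either way. A call with a gripper value outside its range is refused whole. The fingers move at their own pace and stop on an object; FORCE is the grip in N (left out, the last holds). Time passes only in rows, so rows that do not move let the fingers close. It gives the time, the measured TCP pose, the force, the opening and the grip force at its end, in the units of the state.
- bot.observe(): the state, without advancing time (a new reading comes with each control period).
- bot.get_image(name): name is "scene" or "top" or "wrist"; returns a dict with "image" (384x512x3 uint8, red, green, blue), "depth" (384x512 float32, m along the optical axis (not along the pixel's ray), 0 where there is no reading), "fx", "fy", "cx", "cy" (pixels), "dist" ([k1, k2, p1, p2, k3] as OpenCV has them; the pictures are not rectified), "xyz" and "attitude" of the camera in the world; the wrist camera has in their place "mount" (4x4, takes a point from camera to tool coordinates, whose origin is the TCP and whose axes are the flange's). Camera axes: x right, y down, z forward; pixel columns grow to the right and rows downward; lengths in m; the calibration is good to about 2 mm. A picture is of the moment at which its call begins: read the wrist's pose just before it.
- bot.finish_job(): hands the job in; it is judged then, once.
The state is a dict: "time_s": time; "qpos": joint angles; "joint_vel": joint speeds; "joint_torque": joint torques, N m; "tool_pos": TCP position; "eef_rot": TCP orientation; "contact_force": force on the tool from outside, world axes, zero at the start; "torque": the same for the moment, N m; "width": finger opening in m; "gripper_force": force on a finger pad.
Only numpy, scipy, OpenCV 4.12 (cv2) and the standard library are available. Lean on these libraries where they do the work, as an engineer would, in place of code of your own. Each camera call takes 0.05 s, during which the arm holds its last target. There are 200 camera calls.

## Working session

There is one attempt and no reset: what is moved stays moved. The work goes in short steps, Python scripts to look and compute and a shell command to move; the robot and the scene stay as the last step left them, time stands still between calls to the robot, and variables do not carry over. Pictures are saved under pics/ and viewed, at most 10 in all, crops included, and the job is handed in when it is done.

```bash
mkdir -p pics
cat > h.py <<'E'
import numpy as np,cv2
from workcell import bot
from scipy.spatial.transform import Rotation as R
def q2R(q): return R.from_quat([q[1],q[2],q[3],q[0]]).as_matrix()
def cloud(name):
    s=bot.observe(); d=bot.get_image(name)
    K=np.array([[d['fx'],0,d['cx']],[0,d['fy'],d['cy']],[0,0,1]])
    h,w=d['depth'].shape
    u,v=np.meshgrid(np.arange(w),np.arange(h))
    p=cv2.undistortPoints(np.stack([u,v],-1).reshape(-1,1,2).astype(float),K,np.array(d['dist'],float)).reshape(h,w,2)
    z=d['depth']; P=np.dstack([p[...,0]*z,p[...,1]*z,z])
    if name=='wrist':
        M=np.array(d['mount']); P=P@M[:3,:3].T+M[:3,3]
        P=P@q2R(s['eef_rot']).T+np.array(s['tool_pos'])
    else:
        a=np.array(d['attitude'],float)
        Rm=q2R(a) if a.size==4 else a.reshape(3,3)
        P=P@Rm.T+np.array(d['xyz'])
    P[z==0]=np.nan
    return d['image'],P
def save(im,n): cv2.imwrite('pics/'+n,im[...,::-1])
E
python3 - <<'E'
from h import *
print(bot.observe())
a,P=cloud('top');b,Q=cloud('scene')
np.savez('t.npz',a=a,P=P,b=b,Q=Q)
save(a,'top.png');save(b,'scene.png')
print(bot.get_image('top')['attitude'],P[::96,::128].round(3).tolist())
E
```

```text
{'time_s': 0.0, 'qpos': array([ 1.20780549,  0.41188553, -0.01268911,  1.59706474,  0.00562484,
        1.1342925 , -0.08218623]), 'joint_vel': array([-7.38639924e-05, -6.17118554e-05, -2.18028067e-04,  1.00390430e-03,
       -1.26341802e-03,  1.94095146e-03,  4.64519926e-05]), 'joint_torque': array([-9.59428871e-04, -5.87958920e+01,  6.41219281e-01, -2.91078901e+01,
       -5.39450592e-02,  1.83981430e-02,  1.42746417e-04]), 'tool_pos': array([ 0.18138644, -0.59759203,  0.24050967]), 'eef_rot': array([-7.84523167e-04,  9.89154566e-01,  1.46876111e-01, -1.90420483e-04]), 'contact_force': array([-0.26568447, -0.50147854,  0.21246846]), 'torque': array([ 0.02029381, -0.02265698, -0.04440028]), 'gripper_force': 0.0, 'width': 0.08774233553647744}
[-0.04941629  0.71521498 -0.69456017  0.06009772] [[[1.001, 0.576, 0.217], [1.003, 0.267, 0.19], [1.003, -0.027, 0.197], [1.002, -0.311, 0.228]], [[1.003, 0.93, -0.479], [0.835, 0.295, 0.001], [0.82, -0.034, 0.067], [0.858, -0.366, -0.0]], [[0.654, 0.945, -0.597], [0.586, 0.274, 0.006], [0.593, -0.041, 0.021], [0.597, -0.345, 0.054]], [[nan, nan, nan], [0.352, 0.262, 0.001], [0.364, -0.048, 0.004], [0.37, -0.355, 0.018]]]
```

View pics/top.png

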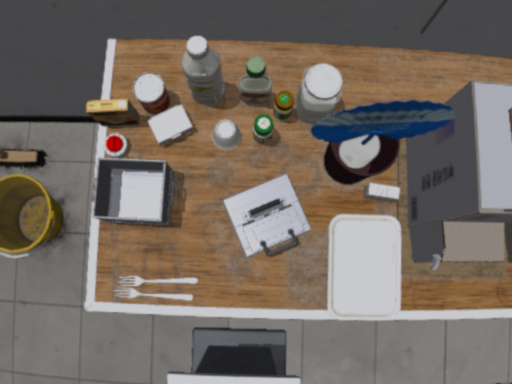

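View pics/scene.png

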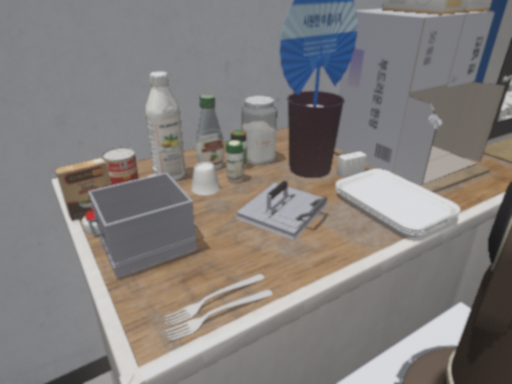

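The top view shows the bin at about px (135,192) and the lid at (267,215), with the handle at (266,208) and the bow at (281,243) towards the robot. I'll measure both next.

Run:
```python
from h import *
f=np.load('t.npz')
for n in 'PQ':
    P=f[n].reshape(-1,3); P=P[~np.isnan(P[:,0])]
    def box(x0,x1,y0,y1,z0,z1): 
        return P[(P[:,0]>x0)&(P[:,0]<x1)&(P[:,1]>y0)&(P[:,1]<y1)&(P[:,2]>z0)&(P[:,2]<z1)]
    def rect(q):
        (c,s,a)=cv2.minAreaRect(q[:,:2].astype(np.float32)); return np.round(c,4),np.round(s,4),a
    t=box(.4,.75,.1,.5,.112,.128); print(n,'binrim',len(t),t[:,2].mean(),rect(t))
    if n=='P': print('x',np.percentile(t[:,0],[0,1,99,100]),'y',np.percentile(t[:,1],[0,1,99,100]))
    t=box(.38,.72,-.18,.16,.010,.026); print('lid',len(t),np.median(t[:,2]),rect(t))
    t=box(.38,.72,-.18,.16,.05,.075); print('handle',len(t),t.mean(0),rect(t))
    t=box(.38,.5,-.18,.16,.035,.08); print('bow',len(t),t.mean(0) if len(t) else 0,rect(t) if len(t)>3 else 0)
```

```text
P binrim 539 0.11934968172195642 (array([0.5777, 0.2444]), array([0.1594, 0.1381]), 88.68513488769531)
x [0.5070143  0.50767785 0.64736255 0.64827567] y [0.16401737 0.16471081 0.32258307 0.32333775]
lid 4009 0.018261063352263074 (array([ 0.6048, -0.0384]), array([0.2945, 0.1677]), 24.55902862548828)
handle 373 [ 0.57601651 -0.05100589  0.05824003] (array([ 0.6003, -0.0558]), array([0.306 , 0.1081]), 24.495330810546875)
bow 183 [ 0.46270582 -0.10419301  0.04846816] (array([ 0.4674, -0.1008]), array([0.0276, 0.081 ]), 25.464567184448242)
Q binrim 1050 0.11778134131016188 (array([0.6296, 0.2522]), array([0.2674, 0.1729]), 8.032449722290039)
lid 2353 0.018690936203250963 (array([0.5753, 0.0316]), array([0.2965, 0.3502]), 17.99242401123047)
handle 384 [ 0.58736349 -0.04213227  0.05720737] (array([ 0.6006, -0.054 ]), array([0.3103, 0.1106]), 24.527700424194336)
bow 143 [ 0.45759931 -0.09564668  0.04805267] (array([ 0.4664, -0.0998]), array([0.0279, 0.0785]), 24.072668075561523)
```

```bash
python3 -m crank '[{"x":0.0326,"y":-0.0256},{"x":0.0326,"y":-0.0256},{"x":0.0326,"y":-0.0256},{"x":0.0326,"y":-0.0256},{"x":0.0326,"y":-0.0256},{"x":0.0326,"y":-0.0256},{"x":0.0326,"y":-0.0256},{"x":0.0326,"y":-0.0256},{"x":0.0326,"y":-0.0256},{"x":0.0326,"y":-0.0256},{"x":0.0326,"y":-0.0256},{"x":0.0326,"y":-0.0256},{"x":0.0326,"y":-0.0256},{"x":0.0326,"y":-0.0256},{"x":0.0326,"y":-0.0256},{"x":0.0326,"y":-0.0256}]'
python3 -m crank '[{"rz":-8.1},{"rz":-8.1},{"rz":-8.1},{"rz":-8.1},{"rz":-8.1},{"rz":-8.1},{"rz":-8.1},{"rz":-8.1},{"rz":-8.1},{"rz":-8.1},{"rz":-8.1},{"rz":-8.1},{}]'
cat > m.py <<'E'
from h import *
import sys
s=bot.observe(); a,P=cloud('wrist'); save(a,sys.argv[1])
np.savez('w.npz',a=a,P=P)
T=q2R(s['eef_rot']); print('tool',s['tool_pos'],'yawY',np.degrees(np.arctan2(T[1,1],T[0,1])),'zt',T[:,2],s['qpos'].round(2))
E
python3 m.py w1.png
```

```text
tool [ 0.18145286 -0.59771139  0.24069868] yawY -73.11111950166188 zt [-4.27563964e-04  1.16152867e-03 -9.99999234e-01] [ 1.21  0.41 -0.01  1.6   0.01  1.13 -0.08]invalid input at $[0]: expected keys x, y, z, rx, ry, rz, jaw
invalid input at $[0]: expected keys x, y, z, rx, ry, rz, jaw
```

View pics/w1.png

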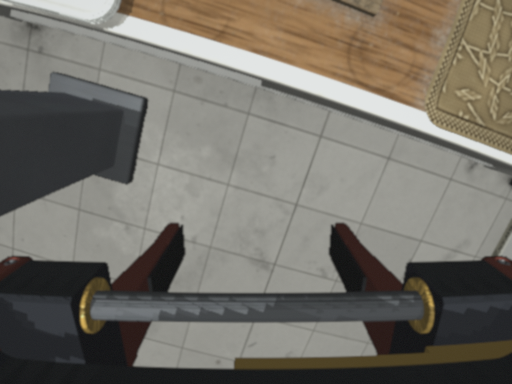

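The wrist view shows only the floor, the table edge and the fingers: the arm hadn't moved because each row needs all seven keys. I'll resend.

```bash
python3 -m crank '[{"x":0.0326,"y":-0.0256,"z":0,"rx":0,"ry":0,"rz":0,"jaw":0},{"x":0.0326,"y":-0.0256,"z":0,"rx":0,"ry":0,"rz":0,"jaw":0},{"x":0.0326,"y":-0.0256,"z":0,"rx":0,"ry":0,"rz":0,"jaw":0},{"x":0.0326,"y":-0.0256,"z":0,"rx":0,"ry":0,"rz":0,"jaw":0},{"x":0.0326,"y":-0.0256,"z":0,"rx":0,"ry":0,"rz":0,"jaw":0},{"x":0.0326,"y":-0.0256,"z":0,"rx":0,"ry":0,"rz":0,"jaw":0},{"x":0.0326,"y":-0.0256,"z":0,"rx":0,"ry":0,"rz":0,"jaw":0},{"x":0.0326,"y":-0.0256,"z":0,"rx":0,"ry":0,"rz":0,"jaw":0},{"x":0.0326,"y":-0.0256,"z":0,"rx":0,"ry":0,"rz":0,"jaw":0},{"x":0.0326,"y":-0.0256,"z":0,"rx":0,"ry":0,"rz":0,"jaw":0},{"x":0.0326,"y":-0.0256,"z":0,"rx":0,"ry":0,"rz":0,"jaw":0},{"x":0.0326,"y":-0.0256,"z":0,"rx":0,"ry":0,"rz":0,"jaw":0},{"x":0.0326,"y":-0.0256,"z":0,"rx":0,"ry":0,"rz":0,"jaw":0},{"x":0.0326,"y":-0.0256,"z":0,"rx":0,"ry":0,"rz":0,"jaw":0},{"x":0.0326,"y":-0.0256,"z":0,"rx":0,"ry":0,"rz":0,"jaw":0},{"x":0.0326,"y":-0.0256,"z":0,"rx":0,"ry":0,"rz":0,"jaw":0}]'
python3 -m crank '[{"x":0,"y":0,"z":0,"rx":0,"ry":0,"rz":-8.1,"jaw":0},{"x":0,"y":0,"z":0,"rx":0,"ry":0,"rz":-8.1,"jaw":0},{"x":0,"y":0,"z":0,"rx":0,"ry":0,"rz":-8.1,"jaw":0},{"x":0,"y":0,"z":0,"rx":0,"ry":0,"rz":-8.1,"jaw":0},{"x":0,"y":0,"z":0,"rx":0,"ry":0,"rz":-8.1,"jaw":0},{"x":0,"y":0,"z":0,"rx":0,"ry":0,"rz":-8.1,"jaw":0},{"x":0,"y":0,"z":0,"rx":0,"ry":0,"rz":-8.1,"jaw":0},{"x":0,"y":0,"z":0,"rx":0,"ry":0,"rz":-8.1,"jaw":0},{"x":0,"y":0,"z":0,"rx":0,"ry":0,"rz":-8.1,"jaw":0},{"x":0,"y":0,"z":0,"rx":0,"ry":0,"rz":-8.1,"jaw":0},{"x":0,"y":0,"z":0,"rx":0,"ry":0,"rz":-8.1,"jaw":0},{"x":0,"y":0,"z":0,"rx":0,"ry":0,"rz":-8.1,"jaw":0},{"x":0,"y":0,"z":0,"rx":0,"ry":0,"rz":0,"jaw":0}]'
python3 m.py w2.png
```

```text
time_s: 1.8
tool_pos: [0.5624, -0.0532, 0.2413]
eef_rot: [0.0, 0.989, 0.147, -0.0]
contact_force: [0.2, -0.8, 0.2]
width: 0.0879
gripper_force: 0.0
time_s: 3.1
tool_pos: [0.5615, -0.0548, 0.2411]
eef_rot: [-0.0, 0.543, 0.84, -0.0]
contact_force: [-0.0, 1.4, -1.2]
width: 0.0878
gripper_force: 0.0
tool [ 0.56151526 -0.05477622  0.24110393] yawY 24.190799553935033 zt [-4.81859388e-04  2.06474671e-04 -9.99999863e-01] [ 0.54  0.39 -0.69  1.71  0.27  1.14  0.19]
```

View pics/w2.png

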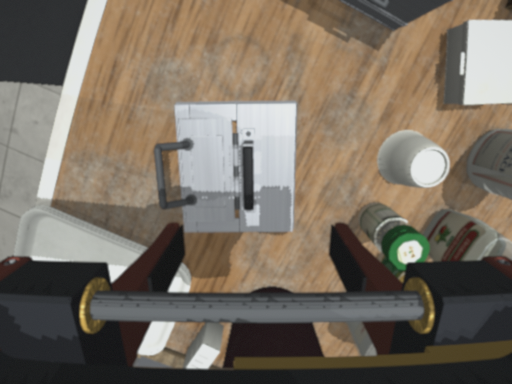

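The wrist view shows the lid square in the image: handle at px (248,174), bow at (160,175), sheet spanning (178..296, 102..232). I'll fit these.

Run:
```python
from h import *
f=np.load('w.npz'); a,P=f['a'],f['P']
def rect(q): c,s,g=cv2.minAreaRect(q[:,:2].astype(np.float32)); return np.round(c,4),np.round(s,4),round(g,2),len(q),np.median(q[:,2]).round(4)
def sel(u0,u1,v0,v1,z0,z1):
    q=P[v0:v1,u0:u1].reshape(-1,3); return q[(q[:,2]>z0)&(q[:,2]<z1)]
print('sheet',rect(sel(165,310,90,240,.011,.023)))
print('handle',rect(sel(225,270,130,220,.055,.068)))
print('bow',rect(sel(145,175,130,220,.042,.06)))
h=sel(225,270,130,220,.055,.068);b=sel(145,175,130,220,.042,.06)
print(np.median(h,0),np.median(b,0))
```

```text
sheet (array([ 0.538 , -0.0693]), array([0.1478, 0.1683]), 24.63, 13359, np.float64(0.0183))
handle (array([ 0.5525, -0.0625]), array([0.012 , 0.0792]), 24.67, 720, np.float64(0.0611))
bow (array([ 0.4615, -0.1042]), array([0.0171, 0.081 ]), 24.82, 630, np.float64(0.052))
[ 0.55177513 -0.06088137  0.06105883] [ 0.45766949 -0.10228957  0.05195246]
```

```bash
python3 -m crank '[{"x":-0.0033,"y":-0.0114,"z":0.04,"rx":0,"ry":0,"rz":-0.5,"jaw":0},{"x":0,"y":0,"z":0.04,"rx":0,"ry":0,"rz":0,"jaw":0},{"x":0,"y":0,"z":0.04,"rx":0,"ry":0,"rz":0,"jaw":0},{"x":0,"y":0,"z":0.03,"rx":0,"ry":0,"rz":0,"jaw":0},{"x":0,"y":0,"z":0.02,"rx":0,"ry":0,"rz":0,"jaw":0},{"x":0,"y":0,"z":0.01,"rx":0,"ry":0,"rz":0,"jaw":0},{"x":0,"y":0,"z":0.009,"rx":0,"ry":0,"rz":0,"jaw":0},{"x":0,"y":0,"z":0,"rx":0,"ry":0,"rz":0,"jaw":0},{"x":0,"y":0,"z":0,"rx":0,"ry":0,"rz":0,"jaw":0}]'
python3 -m crank '[{"x":0,"y":0,"z":0,"rx":0,"ry":0,"rz":0,"jaw":255},{"x":0,"y":0,"z":0,"rx":0,"ry":0,"rz":0,"jaw":255},{"x":0,"y":0,"z":0,"rx":0,"ry":0,"rz":0,"jaw":255},{"x":0,"y":0,"z":0,"rx":0,"ry":0,"rz":0,"jaw":255},{"x":0,"y":0,"z":0,"rx":0,"ry":0,"rz":0,"jaw":255},{"x":0,"y":0,"z":0,"rx":0,"ry":0,"rz":0,"jaw":255},{"x":0,"y":0,"z":0,"rx":0,"ry":0,"rz":0,"jaw":255},{"x":0,"y":0,"z":0,"rx":0,"ry":0,"rz":0,"jaw":255},{"x":0,"y":0,"z":0,"rx":0,"ry":0,"rz":0,"jaw":255},{"x":0,"y":0,"z":0,"rx":0,"ry":0,"rz":0,"jaw":255}]' 40
```

```text
time_s: 4.05
tool_pos: [0.5532, -0.0622, 0.0531]
eef_rot: [0.001, 0.541, 0.841, 0.0]
contact_force: [0.1, 0.3, -0.1]
width: 0.0883
gripper_force: 0.0
time_s: 5.05
tool_pos: [0.5528, -0.0621, 0.0524]
eef_rot: [0.0, 0.54, 0.841, 0.0]
contact_force: [-0.7, 0.0, -0.6]
width: 0.0118
gripper_force: 40.0
```

Gripped (11.8 mm). Next I'll lift, move towards the bin and turn to its heading, then measure the rim.

```bash
python3 -m crank '[{"x":0,"y":0,"z":-0.005,"rx":0,"ry":0,"rz":0,"jaw":255},{"x":0,"y":0,"z":-0.01,"rx":0,"ry":0,"rz":0,"jaw":255},{"x":0,"y":0,"z":-0.02,"rx":0,"ry":0,"rz":0,"jaw":255},{"x":0,"y":0,"z":-0.03,"rx":0,"ry":0,"rz":0,"jaw":255},{"x":0,"y":0,"z":-0.03,"rx":0,"ry":0,"rz":0,"jaw":255},{"x":0,"y":0,"z":-0.03,"rx":0,"ry":0,"rz":0,"jaw":255},{"x":0,"y":0,"z":-0.03,"rx":0,"ry":0,"rz":0,"jaw":255},{"x":0,"y":0,"z":-0.03,"rx":0,"ry":0,"rz":0,"jaw":255},{"x":0,"y":0,"z":-0.03,"rx":0,"ry":0,"rz":0,"jaw":255},{"x":0,"y":0,"z":-0.01,"rx":0,"ry":0,"rz":0,"jaw":255},{"x":0,"y":0,"z":0,"rx":0,"ry":0,"rz":0,"jaw":255}]'
python3 -m crank '[{"x":0.0213,"y":0.0143,"z":0,"rx":0,"ry":0,"rz":0,"jaw":255},{"x":0.0213,"y":0.0143,"z":0,"rx":0,"ry":0,"rz":0,"jaw":255},{"x":0.0213,"y":0.0143,"z":0,"rx":0,"ry":0,"rz":0,"jaw":255},{"x":0.0213,"y":0.0143,"z":0,"rx":0,"ry":0,"rz":0,"jaw":255},{"x":0.0213,"y":0.0143,"z":0,"rx":0,"ry":0,"rz":0,"jaw":255},{"x":0.0213,"y":0.0143,"z":0,"rx":0,"ry":0,"rz":0,"jaw":255},{"x":0,"y":0,"z":0,"rx":0,"ry":0,"rz":5.2,"jaw":255},{"x":0,"y":0,"z":0,"rx":0,"ry":0,"rz":5.2,"jaw":255},{"x":0,"y":0,"z":0,"rx":0,"ry":0,"rz":5.2,"jaw":255},{"x":0,"y":0,"z":0,"rx":0,"ry":0,"rz":5.2,"jaw":255},{"x":0,"y":0,"z":0,"rx":0,"ry":0,"rz":5.2,"jaw":255},{"x":0,"y":0,"z":0,"rx":0,"ry":0,"rz":0,"jaw":255},{"x":0,"y":0,"z":0,"rx":0,"ry":0,"rz":0,"jaw":255}]'
python3 m.py w3.png
python3 - <<'E'
from h import *
f=np.load('t.npz');P=f['P'].reshape(-1,3)
t=P[(abs(P[:,0]-.5525)<.05)&(abs(P[:,1]+.0625)<.06)&(P[:,2]>.054)&(P[:,2]<.07)]
print('top handle',len(t),cv2.minAreaRect(t[:,:2].astype(np.float32)))
a,P=cloud('top');np.savez('t2.npz',a=a,P=P)
E
```

```text
time_s: 6.15
tool_pos: [0.5529, -0.0621, 0.2786]
eef_rot: [0.001, 0.54, 0.841, 0.0]
contact_force: [-0.1, 1.1, -5.6]
width: 0.0119
gripper_force: 40.0
time_s: 7.45
tool_pos: [0.5768, 0.0895, 0.2759]
eef_rot: [-0.001, 0.715, 0.699, -0.001]
contact_force: [-0.2, -0.6, -4.9]
width: 0.0114
gripper_force: 40.0
tool [0.57682912 0.08953459 0.27588882] yawY -1.2417956387399853 zt [-2.19288143e-03 -4.77780786e-04 -9.99997481e-01] [ 0.25  0.39 -0.65  1.62  0.25  1.22 -0.47]
top handle 177 ((0.5542356371879578, -0.061126068234443665), (0.011914568953216076, 0.079588383436203), 24.650192260742188)
```

View pics/w3.png

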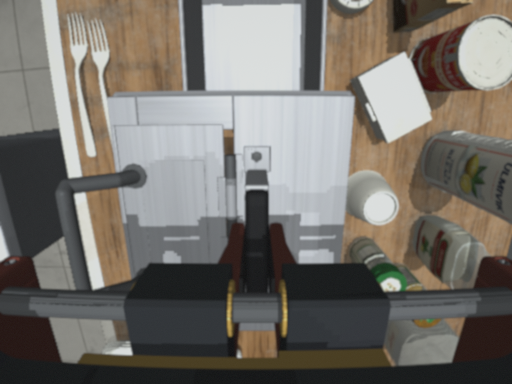

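The wrist view shows the held lid at px (110..352, 93..), with the bin rim behind it at columns 183..325. I'll check the lid's pose in the hand and the bin's x and yaw.

Run:
```python
from h import *
f=np.load('w.npz'); P=f['P']
q=P[92:130,170:345].reshape(-1,3)   # lid
L=q[(q[:,2]>.22)&(q[:,2]<.26)]
L=P[92:262,100:360].reshape(-1,3);L=L[(L[:,2]>.225)&(L[:,2]<.255)]
c,_,_,_=np.linalg.lstsq(np.c_[L[:,:2],np.ones(len(L))],L[:,2],rcond=None)
print('lid plane slopes',c, 'x',np.percentile(L[:,0],[.5,99.5]),'ymax',np.percentile(L[:,1],99.5),'z',np.median(L[:,2]))
# yaw from far edge
F=[];
for u in range(245,345,10):
    col=P[80:110,u]; m=(col[:,2]>.22); 
    if m.any(): F.append(col[m][0])
F=np.array(F); print('edge yaw',np.degrees(np.arctan(np.polyfit(F[:,0],F[:,1],1)[0])))
for v in range(5,88,20):
    row=P[v,150:350]; m=(row[:,2]>.114)&(row[:,2]<.126); r=row[m]
    print(v,m.sum(), r[:,0].min(),r[:,0].max(),r[:,1].mean(),r[:,2].mean())
f=np.load('t2.npz')['P'].reshape(-1,3)
t=f[(f[:,0]>.45)&(f[:,0]<.7)&(f[:,1]>.14)&(f[:,1]<.4)&(f[:,2]>.112)&(f[:,2]<.128)]
print('top rim',len(t),cv2.minAreaRect(t[:,:2].astype(np.float32)))
# camera offset regression by rim sides
for lo,hi,ax in((.5,.52,0),(.635,.66,0),(.155,.175,1),(.31,.33,1)):
    k=t[(t[:,ax]>lo)&(t[:,ax]<hi)]; print(ax,lo,len(k),np.median(k,0), np.degrees(np.polyfit(k[:,1-ax],k[:,ax],1)[0]))
l=f[(f[:,2]>.225)&(f[:,2]<.255)&(abs(f[:,0]-.56)<.12)&(abs(f[:,1]-.09)<.12)]
print('top lid',len(l),cv2.minAreaRect(l[:,:2].astype(np.float32)))
```

```text
lid plane slopes [-0.02329911 -0.03774721  0.25977252] x [0.48872143 0.63358666] ymax 0.17565526511816745 z 0.2416206679784872
edge yaw -0.9074679676907731
5 11 0.5068858925933153 0.6432079836124844 0.25800128815297263 0.11910024963274984
25 10 0.5076396796016318 0.6437046441339104 0.24004810810025395 0.11942677188301416
45 9 0.5077449378735179 0.6416531635013051 0.2227644650757911 0.11988787278648222
65 9 0.5067046348839572 0.6423487759981897 0.20441619843708556 0.12012576182338425
85 10 0.5066051504237117 0.6418682818469662 0.18621159502066903 0.11989552082545081
top rim 269 ((0.5785371661186218, 0.26229822635650635), (0.12167694419622421, 0.13813595473766327), 89.09916687011719)
0 0.5 114 [0.51202955 0.26475221 0.11992697] 1.2255994745960932
0 0.635 52 [0.64441123 0.30777723 0.11979798] -4.161049250814544
  return _methods._mean(a, axis=axis, dtype=dtype,
  ret = um.true_divide(
Traceback (most recent call last):
TypeError: expected non-empty vector for x
```

Run:
```python
from h import *
f=np.load('w.npz'); P=f['P']
for n,(u0,u1,v0,v1) in dict(back=(290,345,105,225),front=(135,215,105,123),all_far=(135,345,104,122)).items():
    L=P[v0:v1,u0:u1].reshape(-1,3); 
    for _ in range(4):
        c=np.linalg.lstsq(np.c_[L[:,:2],np.ones(len(L))],L[:,2],rcond=None)[0]
        r=L[:,2]-np.c_[L[:,:2],np.ones(len(L))]@c; L=L[abs(r)<max(.001,2*r.std())]
    print(n,len(L),c.round(4),L.mean(0).round(4),r.std().round(4))
for u,v in((340,110),(340,225),(300,110),(300,225),(140,115),(140,200)): print(u,v,P[v-2:v+3,u-2:u+3].reshape(-1,3).mean(0).round(4))
s=bot.observe();print(s['torque'])
```

```text
** On entry to DLASCL parameter number  4 had an illegal value
 ** On entry to DLASCL parameter number  4 had an illegal valueTraceback (most recent call last):
  File "<stdin>", line 6, in <module>
    x, resids, rank, s = _umath_linalg.lstsq(a, b, rcond,
                         ~~~~~~~~~~~~~~~~~~~^^^^^^^^^^^^^
                                             signature=signature)
                                             ^^^^^^^^^^^^^^^^^^^^
    raise LinAlgError("SVD did not converge in Linear Least Squares")
numpy.linalg.LinAlgError: SVD did not converge in Linear Least Squares
```

Run:
```python
from h import *
f=np.load('w.npz'); P=f['P']
for n,(u0,u1,v0,v1) in dict(back=(290,345,105,225),front=(135,215,105,123),all_far=(135,345,104,122)).items():
    L=P[v0:v1,u0:u1].reshape(-1,3); L=L[~np.isnan(L[:,2])]
    for _ in range(4):
        c=np.linalg.lstsq(np.c_[L[:,:2],np.ones(len(L))],L[:,2],rcond=None)[0]
        r=L[:,2]-np.c_[L[:,:2],np.ones(len(L))]@c; L=L[abs(r)<max(.001,2*r.std())]
    print(n,len(L),c.round(4),L.mean(0).round(4),r.std().round(4))
for u,v in((340,110),(340,225),(300,110),(300,225),(140,115),(140,200)): print(u,v,P[v-2:v+3,u-2:u+3].reshape(-1,3).mean(0).round(4))
s=bot.observe();print(s['torque'])
```

```text
back 5878 [-0.002  -0.0036  0.2425] [0.6144 0.1299 0.2408] 0.0005
front 1280 [-0.0014 -0.0121  0.2436] [0.529  0.1633 0.2408] 0.0005
all_far 3349 [-0.0022 -0.0042  0.2427] [0.5674 0.1629 0.2408] 0.0005
340 110 [0.627  0.1632 0.2407]
340 225 [0.6311 0.0899 0.2407]
300 110 [0.6033 0.1635 0.2407]
300 225 [0.6047 0.0906 0.2408]
140 115 [0.5081 0.1631 0.2408]
140 200 [0.5023 0.1107 0.2432]
[-0.0520145  -0.15838627 -0.0827686 ]
```

Lid hangs level. Moving over the bin and partway down.

```bash
python3 -m crank '[{"x":0.015,"y":0.0016,"z":0,"rx":0,"ry":0,"rz":0,"jaw":255},{"x":0.025,"y":0.002,"z":0,"rx":0,"ry":0,"rz":0,"jaw":255},{"x":0.03,"y":0.002,"z":0,"rx":0,"ry":0,"rz":0,"jaw":255},{"x":0.03,"y":0.002,"z":0,"rx":0,"ry":0,"rz":0,"jaw":255},{"x":0.03,"y":0.002,"z":0,"rx":0,"ry":0,"rz":0,"jaw":255},{"x":0.015,"y":0.001,"z":0,"rx":0,"ry":0,"rz":0,"jaw":255},{"x":0.009,"y":0.001,"z":0,"rx":0,"ry":0,"rz":0,"jaw":255},{"x":0,"y":0,"z":0.03,"rx":0,"ry":0,"rz":0,"jaw":255},{"x":0,"y":0,"z":0.03,"rx":0,"ry":0,"rz":0,"jaw":255},{"x":0,"y":0,"z":0.02,"rx":0,"ry":0,"rz":0,"jaw":255},{"x":0,"y":0,"z":0.01,"rx":0,"ry":0,"rz":0,"jaw":255},{"x":0,"y":0,"z":0,"rx":0,"ry":0,"rz":0,"jaw":255},{"x":0,"y":0,"z":0,"rx":0,"ry":0,"rz":0,"jaw":255}]'
python3 - <<'E'
from h import *
b,Q=cloud('scene');s=bot.observe();T=q2R(s['eef_rot']);print(np.degrees(np.arctan2(T[1,1],T[0,1])),T[:,2])
save(cv2.resize(b[110:300,40:260],None,fx=2.7,fy=2.7,interpolation=cv2.INTER_CUBIC),'s2.png')
a,P=cloud('top'); np.savez('t3.npz',P=P,Q=Q)
E
```

```text
time_s: 8.85
tool_pos: [0.5934, 0.2433, 0.1883]
eef_rot: [0.0, 0.716, 0.698, 0.001]
contact_force: [0.2, -0.3, -4.5]
width: 0.012
gripper_force: 40.0
-1.432079913823397 [ 1.84457946e-03  7.37912680e-04 -9.99998027e-01]
```

View pics/s2.png

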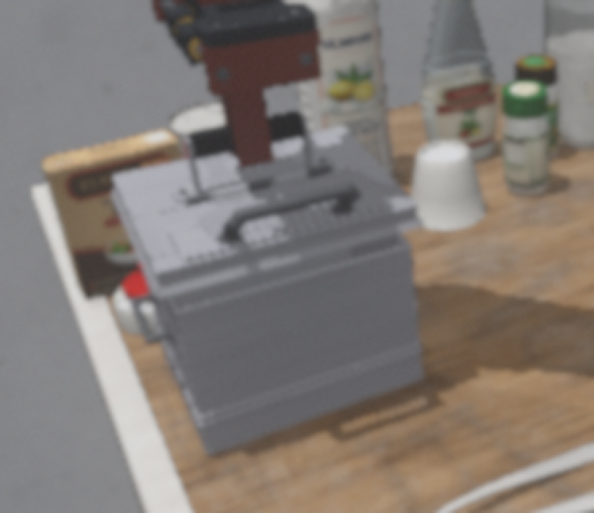

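The crop shows the lid level and square, hovering over the bin rim with its front edge at px (280,265). I'll correct by -1.5 mm in x and lower it gently.

```bash
python3 -m crank '[{"x":0,"y":-0.0015,"z":0.006,"rx":0,"ry":0,"rz":0,"jaw":255},{"x":0,"y":0,"z":0.004,"rx":0,"ry":0,"rz":0,"jaw":255},{"x":0,"y":0,"z":0.003,"rx":0,"ry":0,"rz":0,"jaw":255},{"x":0,"y":0,"z":0.003,"rx":0,"ry":0,"rz":0,"jaw":255},{"x":0,"y":0,"z":0.002,"rx":0,"ry":0,"rz":0,"jaw":255},{"x":0,"y":0,"z":0,"rx":0,"ry":0,"rz":0,"jaw":255}]'
python3 -m crank '[{"x":0,"y":0,"z":0.002,"rx":0,"ry":0,"rz":0,"jaw":255},{"x":0,"y":0,"z":0.002,"rx":0,"ry":0,"rz":0,"jaw":255},{"x":0,"y":0,"z":0.001,"rx":0,"ry":0,"rz":0,"jaw":255},{"x":0,"y":0,"z":0,"rx":0,"ry":0,"rz":0,"jaw":255}]'
```

```text
time_s: 9.55
tool_pos: [0.5912, 0.2433, 0.1689]
eef_rot: [-0.0, 0.716, 0.698, -0.0]
contact_force: [0.1, -0.6, -4.0]
width: 0.0117
gripper_force: 40.0
time_s: 9.95
tool_pos: [0.5913, 0.2434, 0.1642]
eef_rot: [-0.0, 0.716, 0.698, -0.0]
contact_force: [-0.2, -0.1, -4.6]
width: 0.0116
gripper_force: 40.0
```

```bash
python3 -m crank '[{"x":0,"y":0,"z":0.002,"rx":0,"ry":0,"rz":0,"jaw":255},{"x":0,"y":0,"z":0.002,"rx":0,"ry":0,"rz":0,"jaw":255},{"x":0,"y":0,"z":0.001,"rx":0,"ry":0,"rz":0,"jaw":255},{"x":0,"y":0,"z":0,"rx":0,"ry":0,"rz":0,"jaw":255}]'
python3 -m crank '[{"x":0,"y":0,"z":0.001,"rx":0,"ry":0,"rz":0,"jaw":255},{"x":0,"y":0,"z":0.0005,"rx":0,"ry":0,"rz":0,"jaw":255},{"x":0,"y":0,"z":0,"rx":0,"ry":0,"rz":0,"jaw":255}]'
```

```text
time_s: 10.35
tool_pos: [0.5912, 0.2433, 0.1591]
eef_rot: [-0.0, 0.716, 0.698, -0.0]
contact_force: [0.2, 0.8, -5.0]
width: 0.0121
gripper_force: 40.0
time_s: 10.65
tool_pos: [0.5914, 0.2435, 0.1586]
eef_rot: [0.0, 0.716, 0.698, 0.0]
contact_force: [-1.7, -0.7, 2.8]
width: 0.0114
gripper_force: 40.0
```

Contact at the expected height. I'll release, rise, and inspect.

```bash
python3 -m crank '[{"x":0,"y":0,"z":0.0003,"rx":0,"ry":0,"rz":0,"jaw":255},{"x":0,"y":0,"z":0,"rx":0,"ry":0,"rz":0,"jaw":230},{"x":0,"y":0,"z":0,"rx":0,"ry":0,"rz":0,"jaw":200},{"x":0,"y":0,"z":0,"rx":0,"ry":0,"rz":0,"jaw":150},{"x":0,"y":0,"z":0,"rx":0,"ry":0,"rz":0,"jaw":150},{"x":0,"y":0,"z":0,"rx":0,"ry":0,"rz":0,"jaw":150},{"x":0,"y":0,"z":-0.01,"rx":0,"ry":0,"rz":0,"jaw":150},{"x":0,"y":0,"z":-0.03,"rx":0,"ry":0,"rz":0,"jaw":150},{"x":0,"y":0,"z":-0.04,"rx":0,"ry":0,"rz":0,"jaw":150},{"x":0,"y":-0.02,"z":-0.04,"rx":0,"ry":0,"rz":0,"jaw":150},{"x":0,"y":-0.03,"z":-0.04,"rx":0,"ry":0,"rz":0,"jaw":150},{"x":0,"y":-0.03,"z":-0.02,"rx":0,"ry":0,"rz":0,"jaw":150},{"x":0,"y":0,"z":0,"rx":0,"ry":0,"rz":0,"jaw":150},{"x":0,"y":0,"z":0,"rx":0,"ry":0,"rz":0,"jaw":150}]'
python3 m.py w4.png
```

```text
time_s: 12.05
tool_pos: [0.5114, 0.2454, 0.3388]
eef_rot: [0.001, 0.716, 0.698, 0.001]
contact_force: [0.0, -1.0, -0.4]
width: 0.0359
gripper_force: 0.0
tool [0.51143584 0.24536277 0.33882109] yawY -1.390111139099773 zt [ 2.71891236e-03 -1.11266213e-04 -9.99996298e-01] [ 0.01  0.32 -0.71  1.57  0.22  1.33 -0.75]
```

View pics/w4.png

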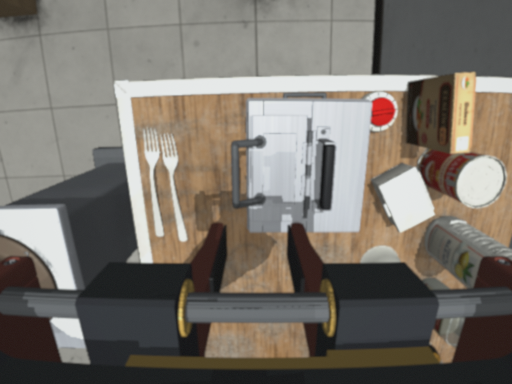

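The wrist view shows the lid on the bin at px (250..368, 100..232), handle at (326,174), bow at (237,172). I'll fit its height, level and bow position.

Run:
```python
from h import *
f=np.load('w.npz'); P=f['P']
def rect(q): c,s,g=cv2.minAreaRect(q[:,:2].astype(np.float32)); return np.round(c,4),np.round(s,4),round(g,2),len(q),np.median(q[:,2]).round(4)
def sel(u0,u1,v0,v1,z0,z1):
    q=P[v0:v1,u0:u1].reshape(-1,3); return q[(q[:,2]>z0)&(q[:,2]<z1)]
print('sheet',rect(sel(240,380,92,240,.116,.131)))
print('handle',rect(sel(310,345,130,220,.160,.176)))
print('bow',rect(sel(225,250,130,218,.142,.168)), rect(sel(225,245,150,190,.142,.168)))
L=np.vstack([sel(340,366,106,228,.11,.135),sel(254,305,104,124,.11,.135)])
c=np.linalg.lstsq(np.c_[L[:,:2],np.ones(len(L))],L[:,2],rcond=None)[0];print(c, np.r_[.5757,.2435,1]@c)
```

```text
sheet (array([0.5747, 0.2432]), array([0.1682, 0.148 ]), 88.57, 13963, np.float64(0.1244))
handle (array([0.5906, 0.2429]), array([0.0797, 0.0124]), 88.48, 815, np.float64(0.1671))
bow (array([0.4921, 0.2452]), array([0.0807, 0.0204]), 88.24, 692, np.float64(0.1579)) (array([0.4864, 0.253 ]), array([0.0457, 0.009 ]), 89.05, 311, np.float64(0.1587))
[-0.01153915 -0.00258494  0.13135862] 0.12408610064805121
```

Lid is home (top 0.124, handle top 0.167, as expected). Going down on the bow.

```bash
python3 -m crank '[{"x":0,"y":-0.0247,"z":0.03,"rx":0,"ry":0,"rz":0,"jaw":150},{"x":0,"y":0,"z":0.04,"rx":0,"ry":0,"rz":0,"jaw":150},{"x":0,"y":0,"z":0.04,"rx":0,"ry":0,"rz":0,"jaw":150},{"x":0,"y":0,"z":0.03,"rx":0,"ry":0,"rz":0,"jaw":150},{"x":0,"y":0,"z":0.02,"rx":0,"ry":0,"rz":0,"jaw":150},{"x":0,"y":0,"z":0,"rx":0,"ry":0,"rz":0,"jaw":150},{"x":0,"y":0,"z":0,"rx":0,"ry":0,"rz":0,"jaw":150}]'
```

```text
time_s: 12.8
tool_pos: [0.4869, 0.2458, 0.1769]
eef_rot: [-0.001, 0.716, 0.698, -0.001]
contact_force: [1.1, 0.5, 1.0]
width: 0.036
gripper_force: 0.0
```

```bash
python3 -m crank '[{"x":0,"y":0,"z":0.01,"rx":0,"ry":0,"rz":0,"jaw":150},{"x":0,"y":0,"z":0.01,"rx":0,"ry":0,"rz":0,"jaw":150},{"x":0,"y":0,"z":0,"rx":0,"ry":0,"rz":0,"jaw":180},{"x":0,"y":0,"z":0,"rx":0,"ry":0,"rz":0,"jaw":200},{"x":0,"y":0,"z":0,"rx":0,"ry":0,"rz":0,"jaw":215},{"x":0,"y":0,"z":0,"rx":0,"ry":0,"rz":0,"jaw":225},{"x":0,"y":0,"z":0,"rx":0,"ry":0,"rz":0,"jaw":255},{"x":0,"y":0,"z":0,"rx":0,"ry":0,"rz":0,"jaw":255},{"x":0,"y":0,"z":0,"rx":0,"ry":0,"rz":0,"jaw":255}]' 6
python3 -c "
import numpy as np
o=None
for a in range(0,61,5):
    t=np.radians(a)+np.arctan2(28,88);r=np.hypot(28,88);p=np.array([-r*np.cos(t),r*np.sin(t)])
    if o is not None: print(a,(p-o).round(1),(p-[-88,28]).round(1))
    o=p"
```

```text
time_s: 13.7
tool_pos: [0.4869, 0.246, 0.1577]
eef_rot: [0.0, 0.716, 0.698, 0.0]
contact_force: [0.3, 0.2, -0.2]
width: 0.0086
gripper_force: 6.0
5 [2.8 7.6] [2.8 7.6]
10 [3.4 7.3] [ 6.2 14.9]
15 [4. 7.] [10.2 21.8]
20 [4.6 6.6] [14.9 28.4]
25 [5.2 6.2] [20.1 34.6]
30 [5.7 5.7] [25.8 40.2]
35 [6.2 5.2] [32.  45.4]
40 [6.6 4.6] [38.6 50. ]
45 [7. 4.] [45.6 54. ]
50 [7.3 3.4] [52.9 57.4]
55 [7.6 2.7] [60.5 60.1]
60 [7.8 2.1] [68.2 62.2]
```

```bash
python3 -m crank '[{"x":0,"y":0.0014,"z":-0.0038,"rx":0,"ry":0,"rz":0,"jaw":255},{"x":0,"y":0.0014,"z":-0.0038,"rx":0,"ry":0,"rz":0,"jaw":255},{"x":0,"y":0.0017,"z":-0.0037,"rx":0,"ry":0,"rz":0,"jaw":255},{"x":0,"y":0.0017,"z":-0.0036,"rx":0,"ry":0,"rz":0,"jaw":255},{"x":0,"y":0.002,"z":-0.0035,"rx":0,"ry":0,"rz":0,"jaw":255},{"x":0,"y":0.002,"z":-0.0035,"rx":0,"ry":0,"rz":0,"jaw":255},{"x":0,"y":0.0023,"z":-0.0033,"rx":0,"ry":0,"rz":0,"jaw":255},{"x":0,"y":0.0023,"z":-0.0033,"rx":0,"ry":0,"rz":0,"jaw":255},{"x":0,"y":0,"z":0,"rx":0,"ry":0,"rz":0,"jaw":255}]'
python3 -m crank '[{"x":0,"y":0.0026,"z":-0.0031,"rx":0,"ry":0,"rz":0,"jaw":255},{"x":0,"y":0.0026,"z":-0.0031,"rx":0,"ry":0,"rz":0,"jaw":255},{"x":0,"y":0.0028,"z":-0.0028,"rx":0,"ry":0,"rz":0,"jaw":255},{"x":0,"y":0.0029,"z":-0.0028,"rx":0,"ry":0,"rz":0,"jaw":255},{"x":0,"y":0.0031,"z":-0.0026,"rx":0,"ry":0,"rz":0,"jaw":255},{"x":0,"y":0.0031,"z":-0.0026,"rx":0,"ry":0,"rz":0,"jaw":255},{"x":0,"y":0.0033,"z":-0.0023,"rx":0,"ry":0,"rz":0,"jaw":255},{"x":0,"y":0.0033,"z":-0.0023,"rx":0,"ry":0,"rz":0,"jaw":255},{"x":0,"y":0,"z":0,"rx":0,"ry":0,"rz":0,"jaw":255}]'
```

```text
time_s: 14.6
tool_pos: [0.502, 0.2457, 0.1865]
eef_rot: [0.0, 0.716, 0.698, 0.0]
contact_force: [-2.6, -1.9, 0.6]
width: 0.0085
gripper_force: 6.0
time_s: 15.5
tool_pos: [0.5257, 0.2451, 0.2083]
eef_rot: [0.0, 0.716, 0.698, 0.0]
contact_force: [-4.4, -1.2, 4.9]
width: 0.0089
gripper_force: 6.0
```

```bash
python3 -m crank '[{"x":0,"y":0.0033,"z":-0.0028,"rx":0,"ry":0,"rz":0,"jaw":255},{"x":0,"y":0.0035,"z":-0.0025,"rx":0,"ry":0,"rz":0,"jaw":255},{"x":0,"y":0.0036,"z":-0.0022,"rx":0,"ry":0,"rz":0,"jaw":255},{"x":0,"y":0.0036,"z":-0.002,"rx":0,"ry":0,"rz":0,"jaw":255},{"x":0,"y":0.0038,"z":-0.0014,"rx":0,"ry":0,"rz":0,"jaw":255},{"x":0,"y":0.0038,"z":-0.0013,"rx":0,"ry":0,"rz":0,"jaw":255},{"x":0,"y":0.0039,"z":-0.0011,"rx":0,"ry":0,"rz":0,"jaw":255},{"x":0,"y":0.0039,"z":-0.001,"rx":0,"ry":0,"rz":0,"jaw":255},{"x":0,"y":0,"z":0,"rx":0,"ry":0,"rz":0,"jaw":255},{"x":0,"y":0,"z":0,"rx":0,"ry":0,"rz":0,"jaw":255}]'
python3 m.py w5.png
python3 - <<'E'
from h import *
b,Q=cloud('scene');a,P=cloud('top');np.savez('t4.npz',a=a,b=b,P=P,Q=Q)
save(cv2.resize(b[110:300,40:260],None,fx=2.7,fy=2.7,interpolation=cv2.INTER_CUBIC),'s4.png')
E
```

```text
time_s: 16.5
tool_pos: [0.5547, 0.2443, 0.222]
eef_rot: [0.0, 0.716, 0.698, 0.0]
contact_force: [-1.7, 0.5, 1.9]
width: 0.0086
gripper_force: 6.0
tool [0.55466249 0.24430463 0.22200959] yawY -1.4105503691940828 zt [ 2.24096649e-04  2.12481275e-06 -9.99999975e-01] [-0.02  0.48 -0.66  1.63  0.32  1.14 -0.79]
```

View pics/s4.png

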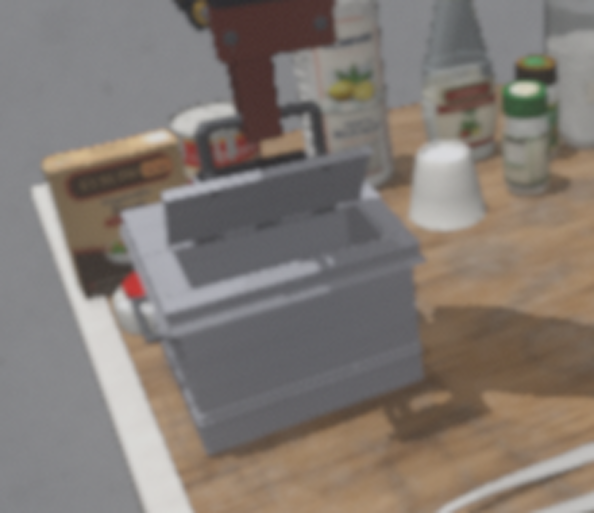

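View pics/w5.png

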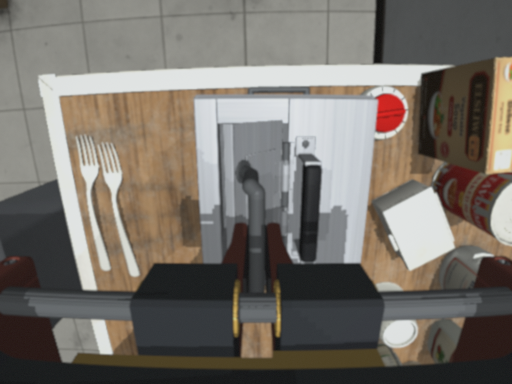

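The scene crop shows the flap raised (panel at px (265,200)) with its bow in the fingers and the lid seated. The wrist view shows the sheet at (200..370, 97..) and the flap at (250,150). I'll measure the flap angle and check that the lid is home.

Run:
```python
from h import *
from numpy.linalg import svd
Q=np.load('t4.npz')['Q'];W=np.load('w.npz')['P']
yaw=np.radians(-1.4);ex=np.array([np.cos(yaw),np.sin(yaw),0]);ey=np.array([-np.sin(yaw),np.cos(yaw),0])
def plane(L,n,tol=.0015):
    L=L[~np.isnan(L[:,2])]; m=np.median(L,0); L=L[np.linalg.norm(L-m,axis=1)<.07]
    for _ in range(5):
        c=L.mean(0);v=svd(L-c,full_matrices=False)[2][2]; r=(L-c)@v; L=L[abs(r)<max(tol,2*r.std())]
    if v[2]<0:v=-v
    print(n,len(L),'n',v.round(3),'c',c.round(4),'angle',np.degrees(np.arctan2(v@ex,v[2])).round(1),'ydev',(v@ey).round(3))
def crop(u0,u1,v0,v1): # crop px of s4 -> orig
    return Q[110+int(v0/2.7):110+int(v1/2.7),40+int(u0/2.7):40+int(u1/2.7)].reshape(-1,3)
plane(np.vstack([crop(180,240,200,230),crop(240,300,185,215),crop(300,355,170,200)]),'flap scene')
plane(W[128:160,228:276].reshape(-1,3),'flap wrist')
plane(W[105:255,335:362].reshape(-1,3),'lid back')
L=W[92:265,190:380].reshape(-1,3);L=L[(L[:,2]>.114)&(L[:,2]<.132)]
print(np.percentile(L[:,0],[.3,99.7]),np.percentile(L[:,1],99.7))
for u,v in((210,110),(210,240),(355,110),(355,250)): print(W[v-3:v+4,u-3:u+4].reshape(-1,3).mean(0).round(4))
t=W[150:262,295:325].reshape(-1,3);t=t[(t[:,2]>.16)&(t[:,2]<.176)];print('handle',np.median(t,0))
b=W[190:230,248:266].reshape(-1,3);print('bow top',np.nanmedian(b,0))
P=np.load('t4.npz')['P'].reshape(-1,3)
```

```text
flap scene 725 n [ 0.84  -0.014  0.543] c [0.5572 0.2457 0.1559] angle 57.1 ydev 0.006
flap wrist 1494 n [0.843 0.017 0.538] c [0.5529 0.2965 0.1657] angle 57.4 ydev 0.038
lid back 3900 n [0.003 0.002 1.   ] c [0.6324 0.2582 0.1235] angle 0.2 ydev 0.002
[0.50376239 0.65149125] 0.32716298232010926
[nan nan nan]
[nan nan nan]
[0.6348 0.3164 0.1233]
[0.6433 0.1921 0.1235]
handle [0.59279195 0.24826987 0.16713721]
bow top [0.55468886 0.26803176 0.22000923]
```

The flap is at about 57° and the lid is level and home. Adding about 2.7°.

```bash
python3 -m crank '[{"x":0,"y":0.002,"z":-0.0004,"rx":0,"ry":0,"rz":0,"jaw":255},{"x":0,"y":0.0021,"z":-0.0004,"rx":0,"ry":0,"rz":0,"jaw":255},{"x":0,"y":0,"z":0,"rx":0,"ry":0,"rz":0,"jaw":255},{"x":0,"y":0,"z":0,"rx":0,"ry":0,"rz":0,"jaw":255},{"x":0,"y":0,"z":0,"rx":0,"ry":0,"rz":0,"jaw":255}]'
cat > fin.py <<'E'
from h import *
from numpy.linalg import svd
_,Q=cloud('scene');_,W=cloud('wrist');_,T=cloud('top')
yaw=np.radians(-1.4);ex=np.array([np.cos(yaw),np.sin(yaw),0])
def plane(L,n,tol=.0015):
    L=L[~np.isnan(L[:,2])]; m=np.median(L,0); L=L[np.linalg.norm(L-m,axis=1)<.07]
    for _ in range(5):
        c=L.mean(0);v=svd(L-c,full_matrices=False)[2][2]; r=(L-c)@v; L=L[abs(r)<max(tol,2*r.std())]
    if v[2]<0:v=-v
    print(n,len(L),'n',v.round(3),'c',c.round(4),'angle',np.degrees(np.arctan2(v@ex,v[2])).round(1))
def crop(u0,u1,v0,v1): return Q[110+int(v0/2.7):110+int(v1/2.7),40+int(u0/2.7):40+int(u1/2.7)].reshape(-1,3)
plane(np.vstack([crop(180,240,200,230),crop(240,300,185,215),crop(300,355,170,200)]),'flap scene')
plane(W[128:160,228:276].reshape(-1,3),'flap wrist')
plane(W[105:255,335:362].reshape(-1,3),'lid back')
L=W[92:265,180:380].reshape(-1,3);L=L[(L[:,2]>.114)&(L[:,2]<.132)]
print('sheet x',np.percentile(L[:,0],[.3,99.7]),'ymax',np.percentile(L[:,1],99.7))
F=L[L[:,0]<.515]; print('front strip z',len(F),np.median(F,0))
B=Q[175:280,80:200].reshape(-1,3);B=B[(B[:,2]>.03)&(B[:,2]<.09)&(B[:,0]<.53)&(B[:,1]>.18)&(B[:,1]<.31)]
print('bin front wall x',len(B),np.median(B,0),np.polyfit(B[:,1],B[:,0],1))
b0=np.load('t.npz')['Q'][175:280,80:200].reshape(-1,3);b0=b0[(b0[:,2]>.03)&(b0[:,2]<.09)&(b0[:,0]<.53)&(b0[:,1]>.18)&(b0[:,1]<.31)]
print('before',len(b0),np.median(b0,0),np.polyfit(b0[:,1],b0[:,0],1))
E
python3 fin.py
```

```text
time_s: 17.15
tool_pos: [0.5587, 0.2442, 0.2228]
eef_rot: [0.0, 0.716, 0.698, 0.0]
contact_force: [-1.2, 0.4, 3.6]
width: 0.0088
gripper_force: 6.0
flap scene 718 n [ 0.864 -0.014  0.504] c [0.5596 0.2447 0.1549] angle 59.8
flap wrist 1530 n [0.868 0.008 0.496] c [0.5565 0.296  0.1635] angle 60.3
lid back 3787 n [0.004 0.002 1.   ] c [0.6363 0.2591 0.1234] angle 0.3
sheet x [0.50382709 0.65140808] ymax 0.32711101268670084
front strip z 2032 [0.50973713 0.25714489 0.12364263]
bin front wall x 1940 [0.50903178 0.24985513 0.06051944] [0.0063003  0.50750272]
before 1937 [0.50913437 0.24947282 0.06032901] [0.00618741 0.50756906]
```

```bash
python3 -c "
from workcell import bot
print(bot.finish_job())"
```

```text
the job is handed in; nothing more can be done
None
```

The lid is level and fully home on the bin with the flap towards the robot, the arm is holding the flap open by its bow at 60° (measured 59.8–60.3°), the bin has not moved, and the job was handed in at about 17 s.

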